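# Pack the fruit-jelly lesson caddy

## Task

Pack the lesson caddy: work the sugar refractometer up out of its tight storage block and stand it upright in the narrow round well, stand the tall steel cup upright in the wide round well, and set the star-shaped cutter, knob up, flat on the floor of the square well. The flower-shaped cutter and the squat cup are not part of the kit: leave them where they are. Let go of everything at the end.

Things in the scene. Friction and masses are not known exactly. Their poses are not given: they have to be found in the camera images.
- refractometer: Upright plain tube, 32 mm diameter, 100 mm tall, 0.12 kg, aluminium below, black rubber sleeve above, lens on top. Origin: centre of its bottom face, z along it to the top. It starts in the storage block's bore, bottom 10 mm above the table, upper 50 mm protruding; sprung pads resist with 4 to 10 N: grip firmly, draw at least 55 mm straight up with small twists.
- storage_block: Fixed wooden block, 76 x 76 mm, 60 mm high, with a vertical bore 34 mm wide and 50 mm deep at its centre, lined with two sprung black rubber pads. Origin: centre of its underside, on the table; z up. It does not move.
- tall_cup: Stainless straight-sided open cup, 54 mm outer diameter, 80 mm tall, wall 3 mm, about 0.13 kg, standing upright on the table. Origin: centre of its underside; z up to the mouth.
- squat_cup: Look-alike, to be left alone: stainless straight-sided open cup, 68 mm outer diameter, 42 mm tall. Origin: centre of its underside.
- star_cutter: Press cutter: solid steel six-pointed star, 62 mm across the points, 14 mm thick, with an upright round wooden knob in the middle (26 mm diameter, straight sides, from 14 to 50 mm above the underside); about 0.11 kg. Origin: centre of its underside; z up through the knob.
- flower_cutter: Look-alike, to be left alone: same steel and same wooden knob as the star cutter, but a flower with five round petals, 63 mm across. Origin: centre of its underside.
- narrow_well: Well with a round hole 50 mm in diameter, 42 mm deep, floor 8 mm above its underside, rim 50 mm above its underside (white plastic, 90 x 90 mm outside; the wells sit side by side in the caddy, centres 94 mm apart, their order varies). Origin: centre of its underside, which is 5 mm above the table; z up, x and y along its sides.
- wide_well: Well with a round hole 74 mm in diameter, 32 mm deep, floor 8 mm above its underside, rim 40 mm above its underside (white plastic, 90 x 90 mm outside; the wells sit side by side in the caddy, centres 94 mm apart, their order varies). Origin: centre of its underside, which is 5 mm above the table; z up, x and y along its sides.
- square_well: Well with a square hole 80 x 80 mm, 16 mm deep, floor 8 mm above its underside, rim 24 mm above its underside (white plastic, 90 x 90 mm outside; the wells sit side by side in the caddy, centres 94 mm apart, their order varies). Origin: centre of its underside, which is 5 mm above the table; z up, x and y along its sides.
- caddy: Fixed grey plastic caddy, an open tray 112 mm (x) by 296 mm (y, its long side, plus a small lug at each end), 30 mm high, holding the three wells in a row along its y. Origin: centre of its underside, on the table. It does not move.

How it is judged:
At the end, for the whole second after the job is handed in: Refractometer in the narrow well, tall cup in the wide, star cutter knob up in the square: each on the well floor (4 mm), within 13 mm (refractometer) or 14 mm of its centre, upright to 0.12 rad, at rest; flower cutter and squat cup within 20 mm of where they began (horizontal distance between refractometer and narrow_well below 0.013 m and z of refractometer in the frame of narrow_well between 0.004 and 0.012 m and angle between each of refractometer, tall_cup, star_cutter's own z axis and vertical below 0.12 rad and linear speed of each of refractometer, tall_cup, star_cutter below 0.02 m/s and horizontal distance between tall_cup and wide_well below 0.014 m and z of tall_cup in the frame of wide_well between 0.004 and 0.012 m and horizontal distance between star_cutter and square_well below 0.014 m and z of star_cutter in the frame of square_well between 0.004 and 0.012 m and distance of each of flower_cutter, squat_cup from where it was at the start of the episode below 0.02 m); the robot touches nothing.
It fails at once if the flower cutter, which does not belong, is moved more than 20 mm or tipped over (distance of flower_cutter from where it was at the start of the episode above 0.02 m or angle between flower_cutter's own z axis and vertical above 0.4 rad).
It fails at once if the squat cup, which does not belong, is moved more than 20 mm or tipped over (distance of squat_cup from where it was at the start of the episode above 0.02 m or angle between squat_cup's own z axis and vertical above 0.4 rad).
It also fails if it takes over 106 s, if anything falls off the work surface, if the arm or the gripper's body presses on something with over 40 N, if the wrist force passes 120 N, or if a joint passes its speed limit or range.

## Robot

A 7-joint arm with a two-finger parallel gripper is mounted at the origin on the work surface. World frame = base frame: x ahead of the robot, y to its left, z up, the work surface at z = 0. Lengths are in m, angles in rad, forces in N, time in s.
With the tool pointing down it reaches from about 0.425 to 0.925 m from the base axis. Payload 6.8 kg.
Tool frame: the origin (TCP) lies at the very end of the fingers, on their centre line; the grasp point (between the pads) lies 19 mm behind it (r.tcp_to_grasp is the distance from the TCP to the grasp point, in m); z points along the fingers, y is the line along which they close (so a half turn about z gives the same grasp; the last joint's range is limited). The gripper opens to 85 mm and grips with 20 to 120 N. Pads are 22 mm wide; open, the fingers measure 114 mm over their backs; the gripper's body (76 mm by 85 mm) begins 54 mm behind the grasp point. The pads swing forward as they close: fully open they stand 13 mm farther back than shut.
Start: joints at [1.147, 0.477, 0.022, 1.555, -0.011, 1.109, -0.083], TCP at [0.21, -0.642, 0.231] pointing down, gripper open.
Joint ranges: [-2.96, 2.96], [-0.34, 2.1], [-1.41, 1.46], [0.24, 2.44], [-1.37, 4.51], [0.17, 1.92], [-2.96, 2.96]. Speed limits (rad/s): [2.39, 2.39, 3.14, 3.14, 3.14, 3.14, 3.14].

## Interface

Orientations are given as a rotation vector (axis times angle).
In Python, from bench import r gives the robot as it stands.
- The arm moves only by the tool step_arm, never from a script. Its argument "moves" is a list of rows, each a list of 7 numbers: the shift along the tool's x, y, z in mm, then the turn, a rotation vector about the tool's x, y, z in rad, then the finger opening in mm, from 0 to 85.4. A call has 1 to 8 rows; each row is the pose to reach, as a shift and turn from the pose commanded when the call began, along the tool's axes at that moment; what a row does not reach only later rows make up. A row lasts 1/10 s, in which the tool goes at most 50 mm and 8.59 degrees, less where a joint would pass 70% of its speed; a pose out of reach is approached as far as the arm can. A call with a gripper value outside its range is refused whole. The fingers move at their own pace and stop on an object; "grip_force" is the grip in N (left out, the last holds). Time passes only in rows, so rows that repeat a pose let the fingers close. It gives the time, the measured TCP pose, the force, the opening and the grip force at its end, in the units of the state.
- r.get_obs(): the state, without advancing time (a new reading comes with each control period).
- r.grab_frame(name): name is "scene" or "top" or "wrist"; returns a dict with "image" (400x640x3 uint8, red, green, blue), "depth" (400x640 float32, m along the optical axis (not along the pixel's ray), 0 where there is no reading), "mtx" (3x3 intrinsics, pixels), "rvec" (rotation vector, rad) and "tvec" (3), from world to camera coordinates, as OpenCV has them. Camera axes: x right, y down, z forward; pixel columns grow to the right and rows downward; lengths in m; the calibration is good to about 2 mm. A picture is of the moment at which its call begins.
- r.hand_in(): hands the job in; it is judged then, once.
The state is a dict: "clock": time; "joints": joint angles; "qvel": joint speeds; "tau": joint torques, N m; "tcp_pos": TCP position; "orientation": TCP orientation; "contact_force": force on the tool from outside, world axes, zero at the start; "moment": the same for the moment, N m; "grip_width": finger opening in m; "gripper_force": force on a finger pad.
Only numpy, scipy, OpenCV 4.12 (cv2) and the standard library are available. Lean on these libraries where they do the work, as an engineer would, in place of code of your own. Each camera call takes 0.05 s, during which the arm holds its last target. There are 200 camera calls.

## Working session

There is one attempt and no reset: what is moved stays moved. The work goes in short steps, Python scripts to look and compute and a tool call to move; the robot and the scene stay as the last step left them, time stands still between calls to the robot, and variables do not carry over. Pictures are saved under pics/ and viewed, at most 14 in all, crops included, and the job is handed in when it is done.

Besides the shell and the picture viewer there is one more tool, called after "Request:" by a JSON object that holds its "fn" and its "kwargs", one argument or row to a line. step_arm: Moves the arm, as the interface text tells. Its arguments: {"type":"object","properties":{"moves":{"type":"array","items":{"type":"array","items":{"type":"number"}}},"grip_force":{"type":"number"}},"required":["moves"]}

```bash
ls; mkdir -p pics; cat > h.py <<'E'
import numpy as np, cv2
from bench import r
def grab(name):
    f=r.grab_frame(name); f['R']=cv2.Rodrigues(np.array(f['rvec'],float))[0]; f['t']=np.array(f['tvec'],float).reshape(3); return f
def cloud(f):
    d=f['depth']; v,u=np.mgrid[:d.shape[0],:d.shape[1]]; K=f['mtx']
    c=np.stack([(u-K[0][2])/K[0][0]*d,(v-K[1][2])/K[1][1]*d,d],-1)
    p=(c-f['t'])@f['R']; p[d<=0]=np.nan; return p
def ray(f,u,v,z):
    K=np.array(f['mtx']); d=f['R'].T@np.linalg.solve(K,[u,v,1.]); o=-f['R'].T@f['t']
    return o+d*(z-o[2])/d[2]
def save(n,im): cv2.imwrite('pics/'+n,im[...,::-1])
E
python3 - <<'E'
from h import *
import pickle
for n in('scene','top'):
    f=grab(n); save(n+'0.png',f['image']); pickle.dump(f,open(n+'.pkl','wb'))
    print(n,-f['R'].T@f['t'],f['mtx'])
o=r.get_obs(); print(o)
E
```

```text
pics
scene [0.946727   0.38903249 0.84538222] [[418.68028622   0.         319.48891365]
 [  0.         418.68028622 198.89226261]
 [  0.           0.           1.        ]]
top [ 0.4458426  -0.00246716  1.11052116] [[481.94470389   0.         324.41790438]
 [  0.         481.94470389 196.01396683]
 [  0.           0.           1.        ]]
{'clock': 0.1, 'joints': array([ 1.14689753,  0.47775488,  0.02233848,  1.55630739, -0.01147148,
        1.10932124, -0.08309623]), 'qvel': array([-6.06988002e-04, -8.94717694e-04, -3.52706129e-04, -2.69707190e-03,
        1.31700206e-03,  1.79421257e-03, -8.16290256e-05]), 'tau': array([ 5.70966076e-03, -5.97758675e+01,  1.61370344e+00, -2.81955743e+01,
        1.27758514e-02,  4.98038411e-03, -1.64829814e-06]), 'tcp_pos': array([ 0.20946273, -0.64113129,  0.23041685]), 'orientation': array([-3.10090763e+00, -4.93806328e-01,  6.34157718e-04]), 'contact_force': array([0.33017985, 0.52164411, 0.05104426]), 'moment': array([ 0.01217152, -0.00065682, -0.00188032]), 'gripper_force': 0.0, 'grip_width': 0.08539878963472078}
```

View pics/top0.png

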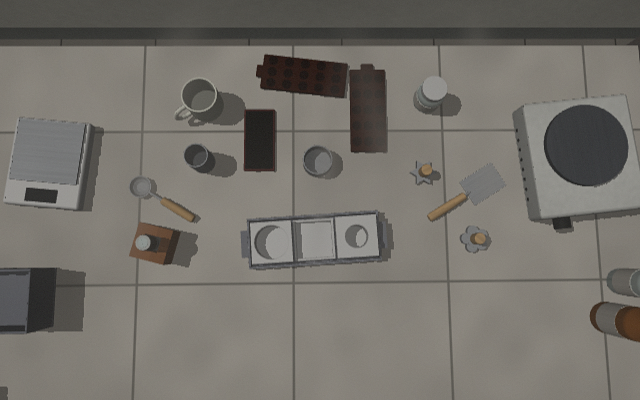

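View pics/scene0.png

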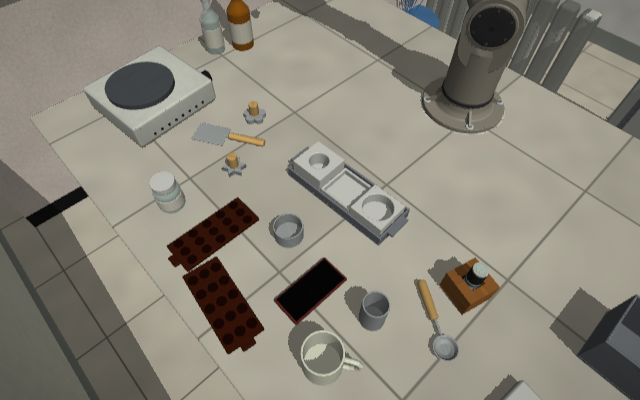

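The top view shows the refractometer block at (146,243), tall cup at (199,157), squat cup at (318,161), star at (424,173) and flower at (476,239). The wells are wide (269,242), square (315,240) and narrow (357,237). The scene view agrees with this.

```bash
cat > m.py <<'E'
from h import *
import pickle
f=pickle.load(open('top.pkl','rb')); P=cloud(f); g=pickle.load(open('scene.pkl','rb')); Q=cloud(g)
print('table z',np.nanmedian(P[290:380,200:400,2]),np.nanmedian(Q[250:330,520:560,2]))
def sel(name,u,v,w,lo,hi):
    p=P[v-w:v+w,u-w:u+w].reshape(-1,3); c=f['R'].T@(np.linalg.inv(f['mtx'])@[u,v,1]); 
    m=(p[:,2]>lo)&(p[:,2]<hi); q=p[m]
    if len(q)<5: print(name,'few',len(q)); return
    (cx,cy),rad=cv2.minEnclosingCircle(q[:,:2].astype(np.float32)); rect=cv2.minAreaRect(q[:,:2].astype(np.float32))
    s=Q.reshape(-1,3); s=s[(s[:,2]>lo)&(s[:,2]<hi)&(np.hypot(s[:,0]-cx,s[:,1]-cy)<0.06)]
    e=cv2.minEnclosingCircle(s[:,:2].astype(np.float32)) if len(s)>4 else None
    print(name,len(q),'c',round(cx,4),round(cy,4),'dia',round(2*rad,4),'zmed',np.round(np.median(q[:,2]),4),'rect',np.round(rect[0],4),np.round(rect[1],4),round(rect[2],1),'scene',np.round(e[0],4) if e else '',np.round(2*e[1],4) if e else '')
sel('refr',146,243,25,.095,.13)
sel('block',152,243,32,.052,.068)
sel('tall',199,157,22,.073,.09)
sel('squat',318,161,22,.036,.05)
sel('starknob',427,170,18,.043,.06)
sel('starbody',424,173,18,.007,.02)
sel('flknob',480,239,18,.043,.06)
sel('flbody',475,239,18,.007,.02)
sel('caddyall',315,240,80,.022,.07)
sel('wide',269,242,27,.041,.05)
sel('narrow',357,237,27,.051,.06)
sel('square',315,240,27,.026,.0325)
E
python3 m.py
```

```text
table z -0.00020238620507142705 -0.0009571815040330897
refr 234 c 0.4743 0.3501 dia 0.034 zmed 0.11 rect [0.4747 0.3501] [0.0331 0.0312] 89.1 scene [0.476  0.3509] 0.034
block 980 c 0.4747 0.3503 dia 0.1065 zmed 0.0602 rect [0.4738 0.3507] [0.0783 0.076 ] 75.2 scene [0.4762 0.3509] 0.106
tall 141 c 0.6619 0.255 dia 0.0548 zmed 0.0793 rect [0.6622 0.2548] [0.0534 0.0519] 44.8 scene [0.6644 0.2553] 0.0546
squat 140 c 0.6585 -0.0091 dia 0.0682 zmed 0.0419 rect [ 0.6585 -0.0101] [0.0656 0.0665] 88.7 scene [ 0.6609 -0.0104] 0.0713
starknob 105 c 0.6327 -0.2537 dia 0.0258 zmed 0.0491 rect [ 0.6323 -0.2535] [0.0235 0.0228] 84.8 scene [ 0.6359 -0.2538] 0.0271
starbody 199 c 0.6335 -0.2527 dia 0.0595 zmed 0.0138 rect [ 0.6325 -0.2532] [0.0577 0.0525] 85.2 scene [ 0.636  -0.2528] 0.0593
flknob 112 c 0.4781 -0.3667 dia 0.0258 zmed 0.0485 rect [ 0.4779 -0.3672] [0.0241 0.0243] 89.3 scene [ 0.4813 -0.3666] 0.0263
flbody 355 c 0.4782 -0.3664 dia 0.0632 zmed 0.0136 rect [ 0.4767 -0.3682] [0.0582 0.06  ] 49.1 scene [ 0.4806 -0.3655] 0.063
caddyall 3916 c 0.4949 0.0002 dia 0.3359 zmed 0.0434 rect [0.5417 0.0035] [0.2361 0.3263] 3.4 scene [4.949e-01 1.000e-04] 0.1199
wide 782 c 0.4738 0.0935 dia 0.1251 zmed 0.045 rect [0.4743 0.0937] [0.0899 0.0902] 3.5 scene [0.4738 0.0936] 0.1184
narrow 1262 c 0.4849 -0.0942 dia 0.125 zmed 0.0549 rect [ 0.4853 -0.0942] [0.09   0.0903] 3.3 scene [ 0.486  -0.0939] 0.1187
square 536 c 0.4803 -0.0025 dia 0.1675 zmed 0.0292 rect [ 0.4802 -0.0025] [0.1194 0.1174] 90.0 scene [ 0.4803 -0.0023] 0.1199
```

```bash
cat >> h.py <<'E'
def to(*targets):
    o=r.get_obs(); R=cv2.Rodrigues(np.array(o['orientation']))[0]; p=np.array(o['tcp_pos'])
    print('tcp',np.round(p,4),'tilt',np.round(R[:,2],3),'yaw x',round(float(np.arctan2(R[1,0],R[0,0])),3),'w',round(o['grip_width'],4),'t',round(o['clock'],2))
    for t in targets: print(t,'->',np.round(R.T@(np.array(t)-p)*1e3,1))
E
python3 -c "
from h import *
to((.634,-.2535,.15),(.634,-.2535,.019))"
```

```text
tcp [ 0.2095 -0.6411  0.2304] tilt [-0.001  0.002 -1.   ] yaw x 0.316 w 0.0854 t 0.1
(0.634, -0.2535, 0.15) -> [ 524.  -236.5   80.7]
(0.634, -0.2535, 0.019) -> [ 524.  -236.2  211.7]
```

Request:
{"fn": "step_arm", "kwargs": {
  "moves": [
    [524,-236,60,0,0,0,60],
    [524,-236,60,0,0,0,60],
    [524,-236,60,0,0,0,60],
    [524,-236,60,0,0,0,60],
    [524,-236,60,0,0,0,60],
    [524,-236,60,0,0,0,60],
    [524,-236,60,0,0,0,60],
    [524,-236,60,0,0,0,60]
  ],
  "grip_force": 35
}}

```text
clock: 0.9
tcp_pos: [0.5047, -0.3721, 0.1893]
orientation: [-3.102, -0.494, 0.001]
contact_force: [0.5, -0.6, -1.1]
grip_width: 0.0599
gripper_force: 0.0
```

```bash
python3 -c "
from h import *
to((.634,-.2535,.12),(.634,-.2535,.02))"
```

```text
tcp [ 0.5047 -0.3721  0.1893] tilt [-0.  0. -1.] yaw x 0.316 w 0.0599 t 0.9
(0.634, -0.2535, 0.12) -> [159.7 -72.5  69.3]
(0.634, -0.2535, 0.02) -> [159.8 -72.5 169.3]
```

Request:
{"fn": "step_arm", "kwargs": {
  "moves": [
    [80,-36,30,0,0,0,60],
    [120,-54,45,0,0,0,60],
    [160,-72,60,0,0,0,60],
    [160,-72,70,0,0,0,60],
    [160,-72,70,0,0,0,60],
    [160,-72,70,0,0,0,60]
  ]
}}

```text
clock: 1.5
tcp_pos: [0.6332, -0.2544, 0.1184]
orientation: [-3.101, -0.497, 0.003]
contact_force: [0.1, -1.6, -0.5]
grip_width: 0.0603
gripper_force: 0.0
```

```bash
python3 -c "
from h import *
to((.634,-.2535,.02))
f=grab('wrist'); save('w1.png',f['image'])
P=cloud(f).reshape(-1,3)
for lo,hi in((.043,.056),(.007,.019)):
    q=P[(P[:,2]>lo)&(P[:,2]<hi)&(np.hypot(P[:,0]-.634,P[:,1]+.2535)<.05)]
    if len(q)>5: print(len(q),cv2.minEnclosingCircle(q[:,:2].astype(np.float32)),np.median(q[:,2]))
"
```

```text
tcp [ 0.6332 -0.2544  0.1184] tilt [-0.002  0.001 -1.   ] yaw x 0.318 w 0.0603 t 1.5
(0.634, -0.2535, 0.02) -> [ 1.2 -0.4 98.4]
1099 ((0.635532557964325, -0.256985604763031), 0.013003407046198845) 0.049910577072205864
1562 ((0.6352828145027161, -0.2570752799510956), 0.030933719128370285) 0.014445451774120932
```

View pics/w1.png

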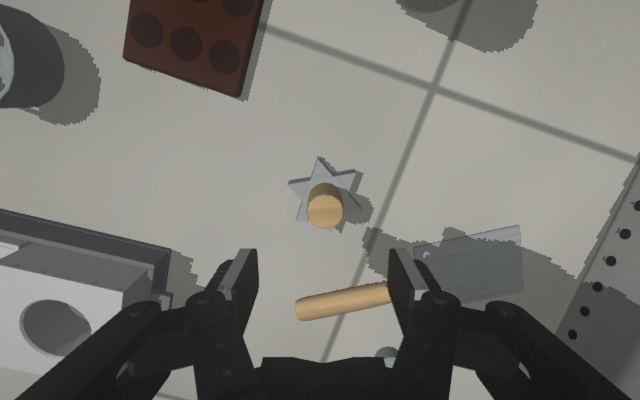

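The wrist view shows the star's knob at (325,205), centred between the fingers. The spatula lies clear behind it.

Request:
{"fn": "step_arm", "kwargs": {
  "moves": [
    [2,1,45,0,0,0,60],
    [2,1,80,0,0,0,60],
    [2,1,98,0,0,0,60],
    [2,1,98,0,0,0,60],
    [2,1,98,0,0,0,15],
    [2,1,98,0,0,0,15],
    [2,1,98,0,0,0,15],
    [2,1,98,0,0,0,15]
  ]
}}

```text
clock: 2.35
tcp_pos: [0.6372, -0.2567, 0.0243]
orientation: [3.101, 0.493, 0.005]
contact_force: [-1.4, -0.3, 6.8]
grip_width: 0.0249
gripper_force: 34.9
```

```bash
python3 -c "
from h import *
to((.48,-.001,.12),(.48,-.001,.035))"
```

```text
tcp [ 0.6372 -0.2567  0.0243] tilt [ 0.004 -0.001 -1.   ] yaw x 0.315 w 0.0249 t 2.35
(0.48, -0.001, 0.12) -> [ -69.9 -291.6  -96.7]
(0.48, -0.001, 0.035) -> [ -70.1 -291.8  -11.7]
```

Request:
{"fn": "step_arm", "kwargs": {
  "moves": [
    [0,0,-50,0,0,0,15],
    [0,0,-90,0,0,0,15],
    [-11,-45,-97,0,0,0,15],
    [-22,-90,-97,0,0,0,15],
    [-33,-137,-97,0,0,0,15],
    [-44,-183,-97,0,0,0,15],
    [-55,-230,-97,0,0,0,15],
    [-66,-275,-97,0,0,0,15]
  ]
}}

```text
clock: 3.15
tcp_pos: [0.4866, -0.0133, 0.1196]
orientation: [3.102, 0.494, 0.003]
contact_force: [0.8, 1.4, -1.6]
grip_width: 0.025
gripper_force: 35.1
```

```bash
python3 -c "
from h import *
to((.48,-.001,.12),(.48,-.001,.045))"
```

```text
tcp [ 0.4866 -0.0133  0.1196] tilt [ 0.002  0.    -1.   ] yaw x 0.316 w 0.025 t 3.15
(0.48, -0.001, 0.12) -> [ -2.5 -13.8  -0.4]
(0.48, -0.001, 0.045) -> [ -2.6 -13.8  74.6]
```

Request:
{"fn": "step_arm", "kwargs": {
  "moves": [
    [-2,-13,0,0,0,0,15],
    [-2,-13,0,0,0,0,15],
    [-2,-13,40,0,0,0,15],
    [-2,-13,65,0,0,0,15],
    [-2,-13,72,0,0,0,15],
    [-2,-13,72,0,0,0,15]
  ]
}}

```text
clock: 3.75
tcp_pos: [0.4818, -0.0045, 0.0462]
orientation: [3.103, 0.491, -0.002]
contact_force: [0.6, 0.6, -0.8]
grip_width: 0.0249
gripper_force: 35.1
```

```bash
python3 -c "
from h import *
to((.48,-.001,.038))
f=grab('top'); P=cloud(f); save('t1.png',cv2.resize(f['image'][190:290,230:400],None,fx=4,fy=4))
f=grab('wrist');save('w2.png',f['image'])
"
```

```text
tcp [ 0.4818 -0.0045  0.0462] tilt [-0.001 -0.001 -1.   ] yaw x 0.314 w 0.0249 t 3.75
(0.48, -0.001, 0.038) -> [-0.6 -3.9  8.2]
```

View pics/w2.png

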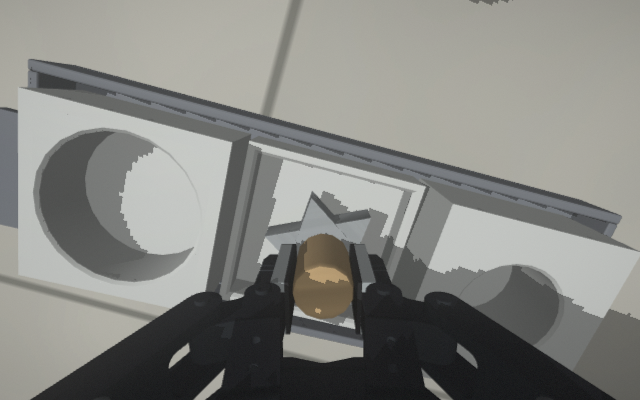

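The star hangs inside the square well, with its knob at (323,280) and the star points clear of the well walls.

Request:
{"fn": "step_arm", "kwargs": {
  "moves": [
    [-1,-3,0,0,0,0,15],
    [-1,-3,5,0,0,0,15],
    [-1,-3,8,0,0,0,15],
    [-1,-3,9,0,0,0,15],
    [-1,-3,9,0,0,0,15]
  ]
}}

```text
clock: 4.35
tcp_pos: [0.4796, -0.0007, 0.0376]
orientation: [-3.102, -0.494, 0.0]
contact_force: [0.8, -0.1, -1.5]
grip_width: 0.0247
gripper_force: 35.1
```

Request:
{"fn": "step_arm", "kwargs": {
  "moves": [
    [0,0,1,0,0,0,15],
    [0,0,2,0,0,0,15],
    [0,0,2,0,0,0,45],
    [0,0,2,0,0,0,45],
    [0,0,2,0,0,0,45],
    [0,0,-20,0,0,0,45],
    [0,0,-65,0,0,0,50],
    [0,0,-110,0,0,0,85]
  ]
}}

```text
clock: 5.15
tcp_pos: [0.4788, -0.0007, 0.1484]
orientation: [-3.102, -0.494, 0.004]
contact_force: [1.1, -0.1, 0.5]
grip_width: 0.0629
gripper_force: 0.0
```

```bash
python3 -c "
from h import *
to((.663,.255,.15),(.663,.255,.045))"
```

```text
tcp [ 0.4788 -0.0007  0.1484] tilt [-0.002  0.    -1.   ] yaw x 0.316 w 0.0629 t 5.15
(0.663, 0.255, 0.15) -> [ 254.5 -185.8   -2.1]
(0.663, 0.255, 0.045) -> [ 254.8 -185.7  102.9]
```

Request:
{"fn": "step_arm", "kwargs": {
  "moves": [
    [38,-28,0,0,0,0,85],
    [76,-56,0,0,0,0,85],
    [114,-84,0,0,0,0,85],
    [152,-112,0,0,0,0,85],
    [190,-140,0,0,0,0,85],
    [228,-168,0,0,0,0,85],
    [254,-186,0,0,0,0,85],
    [254,-186,0,0,0,0,85]
  ]
}}

```text
clock: 5.95
tcp_pos: [0.664, 0.2607, 0.1469]
orientation: [-3.098, -0.501, -0.001]
contact_force: [-0.4, 1.1, -0.7]
grip_width: 0.0853
gripper_force: 0.0
```

```bash
python3 -c "
from h import *
to((.6635,.255,.045))
f=grab('wrist'); save('w3.png',f['image'])
P=cloud(f).reshape(-1,3)
q=P[(P[:,2]>.072)&(P[:,2]<.09)&(np.hypot(P[:,0]-.663,P[:,1]-.255)<.045)]
if len(q)>5: print(len(q),cv2.minEnclosingCircle(q[:,:2].astype(np.float32)))
f=grab('top'); P=cloud(f)
for n,u,v,w,lo,hi in(('knob',315,240,24,.055,.075),('star',315,240,20,.022,.0285)):
  q=P[v-w:v+w,u-w:u+w].reshape(-1,3); q=q[(q[:,2]>lo)&(q[:,2]<hi)&(np.hypot(q[:,0]-.48,q[:,1])<.035)]
  print(n,len(q),np.median(q[:,2]),cv2.minEnclosingCircle(q[:,:2].astype(np.float32)))
"
```

```text
tcp [0.664  0.2607 0.1469] tilt [ 0.     0.003 -1.   ] yaw x 0.321 w 0.0853 t 5.95
(0.6635, 0.255, 0.045) -> [ -2.4   5.5 101.9]
1494 ((0.6649891138076782, 0.25296732783317566), 0.02719215117394924)
knob 108 0.06231766377597546 ((0.47641870379447937, -0.0003989037941209972), 0.012712390162050724)
star 166 0.026527529548121022 ((0.4764634370803833, -0.0007571643218398094), 0.029229221865534782)
```

View pics/w3.png

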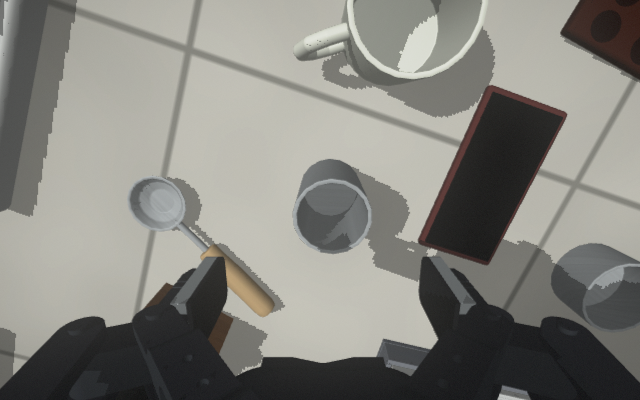

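The tall cup's mouth is at (332,215), centred between the fingers. The ladle and tray are clear of them, and depth confirms the star is seated in its well.

Request:
{"fn": "step_arm", "kwargs": {
  "moves": [
    [0,0,0,0,0,0,85],
    [0,1,40,0,0,0,85],
    [0,1,60,0,0,0,85],
    [0,1,60,0,0,0,85]
  ]
}}

```text
clock: 6.45
tcp_pos: [0.6611, 0.2509, 0.0844]
orientation: [3.1, 0.491, -0.01]
contact_force: [-0.2, -0.4, -0.9]
grip_width: 0.0847
gripper_force: 0.0
```

```bash
python3 -c "
from h import *
to((.664,.254,.045))"
```

```text
tcp [0.6611 0.2509 0.0844] tilt [-0.006 -0.004 -1.   ] yaw x 0.314 w 0.0847 t 6.45
(0.664, 0.254, 0.045) -> [ 4.  -2.1 39.4]
```

Request:
{"fn": "step_arm", "kwargs": {
  "moves": [
    [3,-2,25,0,0,0,85],
    [3,-2,39,0,0,0,85],
    [3,-2,39,0,0,0,45],
    [3,-2,39,0,0,0,45],
    [3,-2,39,0,0,0,45],
    [3,-2,39,0,0,0,45],
    [3,-2,39,0,0,0,45],
    [3,-2,39,0,0,0,45]
  ]
}}

```text
clock: 7.25
tcp_pos: [0.6669, 0.2568, 0.0501]
orientation: [-3.103, -0.493, -0.003]
contact_force: [-0.2, -1.3, 5.9]
grip_width: 0.0536
gripper_force: 37.5
```

```bash
python3 -c "
from h import *
to((.475,.0936,.16),(.475,.0936,.058))"
```

```text
tcp [0.6669 0.2568 0.0501] tilt [ 0.002  0.    -1.   ] yaw x 0.315 w 0.0536 t 7.25
(0.475, 0.0936, 0.16) -> [-232.9   95.7 -110.3]
(0.475, 0.0936, 0.058) -> [-233.1   95.6   -8.3]
```

Request:
{"fn": "step_arm", "kwargs": {
  "moves": [
    [0,0,-45,0,0,0,45],
    [0,0,-85,0,0,0,45],
    [-42,17,-110,0,0,0,45],
    [-85,35,-110,0,0,0,45],
    [-130,53,-110,0,0,0,45],
    [-175,72,-110,0,0,0,45],
    [-215,88,-110,0,0,0,45],
    [-232,95,-110,0,0,0,45]
  ]
}}

```text
clock: 8.05
tcp_pos: [0.4709, 0.0913, 0.1582]
orientation: [3.101, 0.49, -0.005]
contact_force: [-0.3, -0.1, -2.1]
grip_width: 0.0537
gripper_force: 37.9
```

Request:
{"fn": "step_arm", "kwargs": {
  "moves": [
    [0,0,0,0,0,0,45],
    [0,0,0,0,0,0,45],
    [0,0,0,0,0,0,45]
  ]
}}

```text
clock: 8.35
tcp_pos: [0.4759, 0.0957, 0.159]
orientation: [-3.102, -0.496, -0.002]
contact_force: [0.5, 0.4, -0.7]
grip_width: 0.0538
gripper_force: 37.9
```

```bash
python3 -c "
from h import *
to((.475,.0936,.08))
f=grab('wrist'); save('w4.png',f['image'])
for n in('scene','wrist'):
  P=cloud(grab(n)).reshape(-1,3); p=r.get_obs()['tcp_pos']
  q=P[(np.hypot(P[:,0]-p[0],P[:,1]-p[1])<.04)&(P[:,2]>.1)&(P[:,2]<p[2]-.002)]
  print(n,len(q),q[:,2].min() if len(q) else '', q.mean(0) if len(q) else '')
"
```

```text
tcp [0.4759 0.0957 0.159 ] tilt [ 0.001  0.001 -1.   ] yaw x 0.317 w 0.0538 t 8.35
(0.475, 0.0936, 0.08) -> [-1.7  1.8 79. ]
scene 450 0.10825757938805307 [0.4819309  0.09949322 0.13655832]
wrist 6268 0.1086805696241973 [0.46874309 0.0908929  0.13491023]
```

View pics/w4.png

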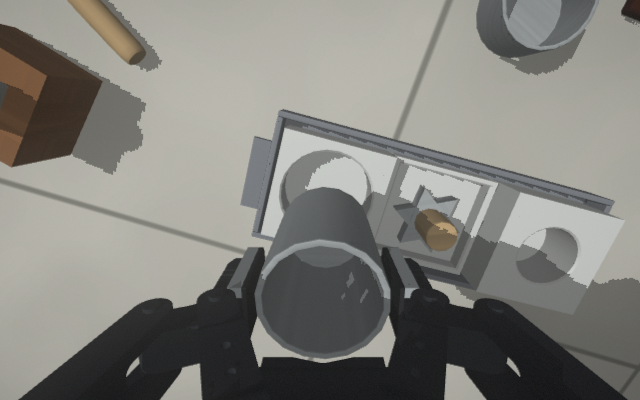

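The cup is held upright with its base visible above the wide well. The star is seated, with its knob at (437,230).

Request:
{"fn": "step_arm", "kwargs": {
  "moves": [
    [0,1,40,0,0,0,45],
    [0,1,70,0,0,0,45],
    [0,1,85,0,0,0,45],
    [0,1,92,0,0,0,45],
    [0,1,95,0,0,0,45],
    [0,1,96,0,0,0,45],
    [0,1,96,0,0,0,45]
  ]
}}

```text
clock: 9.2
tcp_pos: [0.4759, 0.0939, 0.0635]
orientation: [-3.102, -0.494, -0.002]
contact_force: [0.1, 1.5, -1.5]
grip_width: 0.0535
gripper_force: 37.9
```

Request:
{"fn": "step_arm", "kwargs": {
  "moves": [
    [0,0,1,0,0,0,45],
    [0,0,1,0,0,0,75],
    [0,0,1,0,0,0,75],
    [0,0,1,0,0,0,75],
    [0,0,0,0,0,0,75],
    [0,0,-40,0,0,0,75],
    [0,0,-90,0,0,0,75],
    [0,0,-110,0,0,0,75]
  ]
}}

```text
clock: 10.0
tcp_pos: [0.477, 0.0942, 0.1767]
orientation: [-3.102, -0.494, -0.009]
contact_force: [1.2, 0.3, 0.3]
grip_width: 0.0752
gripper_force: 0.0
```

```bash
python3 -c "
from h import *
to((.475,.3505,.17),(.475,.3505,.066))"
```

```text
tcp [0.477  0.0942 0.1767] tilt [ 0.005  0.002 -1.   ] yaw x 0.316 w 0.0752 t 10.0
(0.475, 0.3505, 0.17) -> [  77.6 -244.2    7.1]
(0.475, 0.3505, 0.066) -> [  77.  -244.2  111.1]
```

Request:
{"fn": "step_arm", "kwargs": {
  "moves": [
    [14,-44,0,0,0,0,75],
    [28,-89,0,0,0,0,75],
    [42,-134,0,0,0,0,65],
    [56,-179,0,0,0,0,65],
    [70,-220,0,0,0,0,65],
    [77,-244,0,0,0,0,65],
    [77,-244,0,0,0,0,65],
    [77,-244,0,0,0,0,65]
  ]
}}

```text
clock: 10.8
tcp_pos: [0.4723, 0.3494, 0.1724]
orientation: [3.102, 0.496, -0.001]
contact_force: [-0.5, -1.5, -0.1]
grip_width: 0.0647
gripper_force: 0.0
```

```bash
python3 -c "
from h import *
to((.4755,.3505,.070))
f=grab('wrist'); save('w5.png',f['image'])
P=cloud(f).reshape(-1,3)
q=P[(P[:,2]>.1)&(P[:,2]<.125)&(np.hypot(P[:,0]-.475,P[:,1]-.35)<.03)]
if len(q)>5: print(len(q),cv2.minEnclosingCircle(q[:,:2].astype(np.float32)))
f=grab('top'); P=cloud(f).reshape(-1,3)
q=P[(P[:,2]>.086)&(P[:,2]<.1)&(np.hypot(P[:,0]-.475,P[:,1]-.0936)<.04)]
print('cup',len(q),np.median(q[:,2]),cv2.minEnclosingCircle(q[:,:2].astype(np.float32)))
"
```

```text
tcp [0.4723 0.3494 0.1724] tilt [-0.001 -0.001 -1.   ] yaw x 0.317 w 0.0647 t 10.8
(0.4755, 0.3505, 0.07) -> [ 3.500e+00 -1.000e-01  1.024e+02]
1936 ((0.47648927569389343, 0.3488646149635315), 0.01665913686156273)
cup 127 0.09284647375656624 ((0.4723029136657715, 0.09244390577077866), 0.02683037333190441)
```

View pics/w5.png

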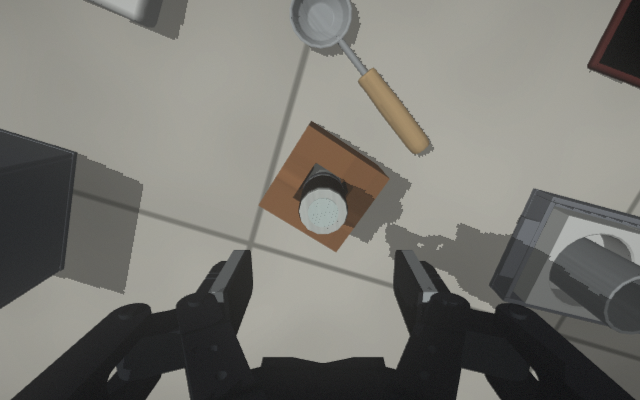

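The cup is seated: its top is at z 0.093 and its centre is within 2 mm. The refractometer lens at (323,212) is centred between the fingers, so I descend and grip firmly.

Request:
{"fn": "step_arm", "kwargs": {
  "moves": [
    [3,0,45,0,0,0,65],
    [3,0,80,0,0,0,65],
    [3,0,102,0,0,0,65],
    [3,0,102,0,0,0,65],
    [3,0,102,0,0,0,20],
    [3,0,102,0,0,0,20],
    [3,0,102,0,0,0,20],
    [3,0,102,0,0,0,20]
  ],
  "grip_force": 80
}}

```text
clock: 11.7
tcp_pos: [0.4767, 0.351, 0.0729]
orientation: [-3.101, -0.493, -0.005]
contact_force: [-0.6, -1.3, 7.3]
grip_width: 0.0302
gripper_force: 78.7
```

Request:
{"fn": "step_arm", "kwargs": {
  "moves": [
    [0,0,0,0,0,0,20],
    [0,0,-4,0,0,0.06,20],
    [0,0,-9,0,0,-0.06,20],
    [0,0,-14,0,0,0.06,20],
    [0,0,-20,0,0,-0.06,20],
    [0,0,-26,0,0,0.06,20],
    [0,0,-32,0,0,-0.06,20],
    [0,0,-38,0,0,0,20]
  ]
}}

```text
clock: 12.5
tcp_pos: [0.4755, 0.3505, 0.1091]
orientation: [-3.101, -0.498, -0.001]
contact_force: [-0.3, 0.9, -5.4]
grip_width: 0.0301
gripper_force: 79.8
```

```bash
python3 -c "
from h import *
to()
P=cloud(grab('scene')).reshape(-1,3)
q=P[(np.hypot(P[:,0]-.4755,P[:,1]-.3505)<.022)&(P[:,2]>.065)&(P[:,2]<.2)]
print(q[:,2].min(),q[:,2].max(),len(q))"
```

```text
tcp [0.4755 0.3505 0.1091] tilt [ 0.     0.001 -1.   ] yaw x 0.318 w 0.0301 t 12.5
0.06500196041427533 0.1998757366078129 715
```

Request:
{"fn": "step_arm", "kwargs": {
  "moves": [
    [0,0,-7,0,0,0.06,20],
    [0,0,-14,0,0,-0.06,20],
    [0,0,-22,0,0,0.06,20],
    [0,0,-30,0,0,0,20],
    [0,0,-60,0,0,0,20],
    [0,0,-95,0,0,0,20],
    [0,0,-105,0,0,0,20],
    [0,0,-105,0,0,0,20]
  ]
}}

```text
clock: 13.35
tcp_pos: [0.4763, 0.351, 0.2158]
orientation: [-3.101, -0.494, -0.006]
contact_force: [-0.0, -0.2, -3.1]
grip_width: 0.0303
gripper_force: 80.0
```

```bash
python3 -c "
from h import *
P=cloud(grab('scene')).reshape(-1,3)
q=P[(np.hypot(P[:,0]-.4755,P[:,1]-.3505)<.022)&(P[:,2]>.065)&(P[:,2]<.3)]
print(np.histogram(q[:,2],np.arange(.06,.3,.01)))
f=grab('wrist'); save('w6.png',f['image'])
to((.486,-.094,.214))"
```

```text
(array([  0,   0,   0,   0,   0,   0,   0,   0,   1,  36,  59,  62,  57,
        60,  68,  63,  75,  93,  97, 271,  16,   9,  18]), array([0.06, 0.07, 0.08, 0.09, 0.1 , 0.11, 0.12, 0.13, 0.14, 0.15, 0.16,
       0.17, 0.18, 0.19, 0.2 , 0.21, 0.22, 0.23, 0.24, 0.25, 0.26, 0.27,
       0.28, 0.29]))
tcp [0.475  0.3497 0.2128] tilt [-0.001 -0.001 -1.   ] yaw x 0.316 w 0.0304 t 13.45
(0.486, -0.094, 0.214) -> [-127.4  425.2   -0.8]
```

View pics/w6.png

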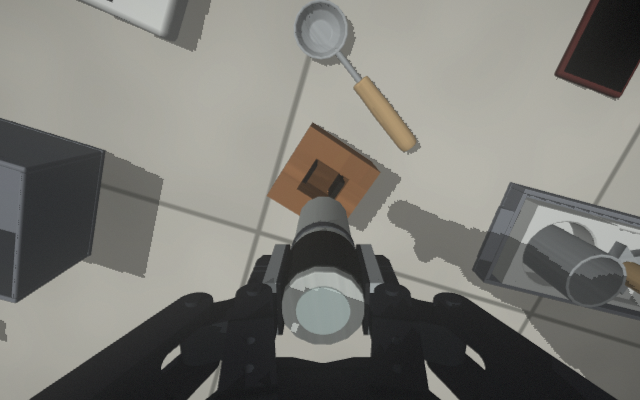

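The refractometer is fully out of the bore and upright, with its lens at (323,310). Its bottom is at about z 0.150. Now I carry it to the narrow well.

Request:
{"fn": "step_arm", "kwargs": {
  "moves": [
    [-12,40,0,0,0,0,20],
    [-25,85,0,0,0,0,20],
    [-39,131,0,0,0,0,20],
    [-53,177,0,0,0,0,20],
    [-67,223,0,0,0,0,20],
    [-81,270,0,0,0,0,20],
    [-95,317,0,0,0,0,20],
    [-108,360,0,0,0,0,20]
  ]
}}

```text
clock: 14.25
tcp_pos: [0.4831, -0.028, 0.2121]
orientation: [3.103, 0.493, -0.005]
contact_force: [1.3, 0.8, -1.2]
grip_width: 0.0301
gripper_force: 80.0
```

Request:
{"fn": "step_arm", "kwargs": {
  "moves": [
    [-10,35,0,0,0,0,20],
    [-19,65,0,0,0,0,20],
    [-19,65,0,0,0,0,20],
    [-19,65,0,0,0,0,20],
    [-19,65,0,0,0,0,20]
  ]
}}

```text
clock: 14.75
tcp_pos: [0.4862, -0.0918, 0.2128]
orientation: [-3.101, -0.496, 0.003]
contact_force: [-0.5, 0.0, -0.4]
grip_width: 0.0305
gripper_force: 80.0
```

```bash
python3 -c "
from h import *
P=cloud(grab('wrist')).reshape(-1,3)
p=r.get_obs()['tcp_pos'];q=P[(np.hypot(P[:,0]-p[0],P[:,1]-p[1])<.03)&(P[:,2]>.12)&(P[:,2]<p[2]-.01)]
print(len(q),q[:,2].min())
q=P[(P[:,2]>.052)&(P[:,2]<.058)]
print(cv2.minAreaRect(q[:,:2].astype(np.float32)))
to((.486,-.094,.078))"
```

```text
1291 0.14970844793740112
((0.48244455456733704, -0.013461366295814514), (0.09072389453649521, 0.2565898001194), 3.2951409816741943)
tcp [ 0.4864 -0.0916  0.213 ] tilt [-0.001  0.001 -1.   ] yaw x 0.318 w 0.0302 t 14.8
(0.486, -0.094, 0.078) -> [ -1.    2.3 135. ]
```

Position is good, so I descend 137 mm.

Request:
{"fn": "step_arm", "kwargs": {
  "moves": [
    [-1,2,40,0,0,0,20],
    [-1,2,80,0,0,0,20],
    [-1,2,110,0,0,0,20],
    [-1,2,125,0,0,0,20],
    [-1,2,132,0,0,0,20],
    [-1,2,135,0,0,0,20],
    [-1,2,136,0,0,0,20],
    [-1,2,136,0,0,0,20]
  ]
}}

```text
clock: 15.6
tcp_pos: [0.4871, -0.0951, 0.0785]
orientation: [3.102, 0.494, 0.002]
contact_force: [0.9, 0.0, -1.6]
grip_width: 0.0305
gripper_force: 80.0
```

Request:
{"fn": "step_arm", "kwargs": {
  "moves": [
    [0,0,1,0,0,0,20],
    [0,0,2,0,0,0,20],
    [0,0,3,0,0,0,20],
    [0,0,3,0,0,0,20],
    [0,0,3,0,0,0,20]
  ]
}}

```text
clock: 16.1
tcp_pos: [0.4869, -0.0954, 0.0758]
orientation: [3.102, 0.494, 0.002]
contact_force: [-1.6, 0.8, 8.9]
grip_width: 0.0302
gripper_force: 81.9
```

Contact with the floor. I release and back off.

Request:
{"fn": "step_arm", "kwargs": {
  "moves": [
    [0,0,-1,0,0,0,20],
    [0,0,-1,0,0,0,50],
    [0,0,-1,0,0,0,50],
    [0,0,-1,0,0,0,50],
    [0,0,-30,0,0,0,50],
    [0,0,-70,0,0,0,50],
    [0,0,-110,0,0,0,50],
    [0,0,-130,0,0,0,50]
  ],
  "grip_force": 30
}}

```text
clock: 16.9
tcp_pos: [0.4878, -0.0954, 0.208]
orientation: [3.101, 0.494, 0.007]
contact_force: [1.2, -0.6, 0.4]
grip_width: 0.0502
gripper_force: 0.0
```

Request:
{"fn": "step_arm", "kwargs": {
  "moves": [
    [-20,40,0,0,0,0,60],
    [-20,80,0,0,0,0,60],
    [-20,120,0,0,0,0,60],
    [-20,160,0,0,0,0,60],
    [-20,160,0,0,0,0,60],
    [-20,160,0,0,0,0,60]
  ]
}}

```text
clock: 17.5
tcp_pos: [0.5167, -0.2542, 0.2042]
orientation: [-3.102, -0.491, 0.001]
contact_force: [0.6, 1.5, 0.2]
grip_width: 0.0601
gripper_force: 0.0
```

```bash
python3 -c "
from h import *
to()
f=grab('top'); save('t9.png',f['image'][130:300,120:520]); P=cloud(f).reshape(-1,3); Q=cloud(grab('scene')).reshape(-1,3)
for n,x,y,lo,hi,rr in(('refr',.486,-.094,.105,.12,.03),('cup',.475,.0936,.085,.1,.04),('knob',.48,0,.055,.07,.03),('squat',.659,-.01,.036,.05,.05),('flknob',.478,-.367,.043,.06,.03)):
  for S in(P,Q):
    q=S[(np.hypot(S[:,0]-x,S[:,1]-y)<rr)&(S[:,2]>lo)&(S[:,2]<hi)]
    if len(q)>4: print(n,len(q),np.median(q[:,2]),cv2.minEnclosingCircle(q[:,:2].astype(np.float32)))
"
```

```text
tcp [ 0.5167 -0.2542  0.2042] tilt [-0.001  0.    -1.   ] yaw x 0.314 w 0.0601 t 17.5
refr 199 0.11331502908199168 ((0.48388049006462097, -0.09504018723964691), 0.016590941697359085)
refr 133 0.11247490276915262 ((0.4869481325149536, -0.09415276348590851), 0.01671554520726204)
cup 129 0.09265232750982301 ((0.47238656878471375, 0.09243641048669815), 0.026888027787208557)
cup 158 0.09068950642338919 ((0.474635511636734, 0.09249971807003021), 0.02772687003016472)
knob 108 0.0627998253726148 ((0.4763132631778717, -0.00035669427597895265), 0.01269871462136507)
knob 88 0.06194068105676112 ((0.4778929352760315, 0.0004798277805093676), 0.013876157812774181)
squat 141 0.041463145285329676 ((0.6587815880775452, -0.009819225408136845), 0.033971454948186874)
squat 168 0.040160892491060585 ((0.6606550216674805, -0.010128798894584179), 0.03472859039902687)
flknob 54 0.04859384228403677 ((0.48153001070022583, -0.3671722710132599), 0.013605434447526932)
```

View pics/t9.png

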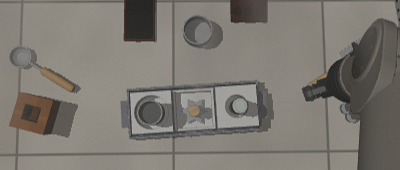

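The final view shows the cup at (150,110), the star at (195,110) and the refractometer at (238,105), all seated in their wells. The squat cup and flower cutter haven't moved, and the gripper is clear.

```bash
python3 -c "
from bench import r
print(r.hand_in())"
```

```text
the job is handed in; nothing more can be done
None
```

I packed the caddy and handed it in at about 17.5 s: the refractometer, tall cup and star cutter measured seated and within about 4 mm of their well centres, the flower cutter and squat cup stayed where they were, and the gripper is open and clear; hand-in returned no verdict.

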